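# Fetch the balm tin from behind the bottles for weighing

### The job

Fetch the flat white balm tin from the wooden rack and set it on the middle of the scale's pan: first clear the three bottles that stand around it, standing all three upright on the blue mat, and only then move the tin. When the tin is on the scale, put every bottle back upright on the very pad it came from. Tip nothing over, and leave the purple soap bar and the blue funnel where they are.

Things in the scene. Friction and masses are not known exactly. Their poses are not given: they have to be found in the camera images.
- amber_bottle: Brown bottle with black screw cap, 50 mm diameter, 109 mm high overall, straight sides between 15 and 70 mm above its underside, 0.1 to 0.2 kg. Loose, upright; origin at the centre of its underside, z up, yaw without meaning. At the start it stands on one of the three outer pads of the rack.
- alu_bottle: White bottle with black screw cap, 45 mm diameter, 115 mm high overall, straight sides between 15 and 75 mm above its underside, 0.1 to 0.2 kg. Loose, upright; origin at the centre of its underside, z up, yaw without meaning. At the start it stands on one of the three outer pads of the rack.
- dropper_bottle: Slim brown dropper bottle with a long black rubber bulb, 34 mm diameter up to 72 mm above its underside, narrower above, 109 mm high overall, under 0.1 kg. Loose, upright; origin at the centre of its underside, z up, yaw without meaning. At the start it stands on one of the three outer pads of the rack.
- tin: Flat round white tin, 59 mm diameter, 22 mm high, about 0.04 kg, loose; the lid stays on. Origin at the centre of its underside, z up, yaw without meaning. At the start it lies on the inner pad of the rack, between the bottles and the rack's upright back, with little room for fingers beside it.
- rack: Fixed wooden rack; origin under the centre of its board (180 mm along x, 200 along y, 12 thick). x points away from the robot, within 0.2 rad. Upright back along the +x edge, 8 thick, to 57 mm above the worktop. Flat dark pads, level with the wood: bottles at (x, y) = (12, 63), (12, -63), (-48, 0) mm, the tin at (30, 0). Which bottle starts on which pad varies.
- mat: Fixed flat blue mat, 140 mm (its x) by 240 mm (its y), 4 mm thick, the side area for the bottles: room for three in a row along its y. Origin at the centre of its underside, z up.
- pan_middle (a point): Middle of the top of the scale's grey square pan (150 by 150 mm, 41 mm above the worktop). The scale is fixed, 215 mm by 168 mm; its x points across the pan away from its keys.
- funnel: Bystander: blue funnel standing on its mouth, 71 mm diameter, 74 mm high; origin at the centre of its underside. Leave it alone.
- soap: Bystander: purple soap bar, 51 x 72 x 27 mm, lying flat; origin at the centre of its underside. Leave it alone.

How it is judged:
By the outcome, as a careful person would: the job done as asked, in the order asked, and still so for the second after the job is handed in, with the robot touching nothing.
It also fails if it takes over 141 s, if anything falls off the work surface, if the arm or the gripper's body presses on something with over 40 N, if the wrist force passes 120 N, or if a joint passes its speed limit or range.

### The arm

A 6-joint arm with a two-finger parallel gripper is mounted at the origin on a cart in front of the work surface, level with it; the furniture and walls round the work are solid. World frame = base frame: x ahead of the robot, y to its left, z up, the work surface at z = 0. Lengths are in mm, angles in rad, forces in N, time in s.
With the tool pointing down it reaches from about 350 to 975 mm from the base axis. Payload 7.1 kg.
Tool frame: the origin (TCP) lies midway between the tips of the shut fingers; the grasp point (between the pads) lies 19 mm behind it (ctrl.tcp_to_grasp is the distance from the TCP to the grasp point, in mm); z points along the fingers, y is the line along which they close (so a half turn about z gives the same grasp; the last joint's range is limited). The gripper opens to 88 mm and grips with 3 to 60 N. Pads are 20 mm wide; open, the fingers measure 115 mm over their backs; the gripper's body (75 mm by 178 mm) begins 61 mm behind the grasp point.
Start: joints at [1.112, 0.423, 1.63, -0, 1.089, -0.019], TCP at [266.067, 565.52, 222.675] pointing down, gripper open.
Joint ranges: [-3, 3], [-0.9, 2.11], [0.09, 2.58], [-1.31, 4.45], [0.11, 2.69], [-2.54, 2.54]. Speed limits (rad/s): [2.39, 2.39, 3.01, 3.14, 3.14, 3.14].

### API

Orientations are given as a rotation vector (axis times angle).
In Python, from workcell import get_obs, cams, ticket, boxes_of, ctrl gives the robot as it stands.
- The arm moves only by the shell command python3 -m creep 'ROWS' [OPENING]. ROWS is JSON, one flat list of numbers, 4 for each row, row after row: the shift along the world's x, y, z in m, then the turn about the world's z in rad. In form: [tx, ty, tz, spin, tx, ty, tz, spin, ...]. A call has 1 to 10 rows; each row is the pose to reach, as a shift and turn from the pose commanded when the call began; what a row does not reach only later rows make up. A row lasts 1/12 s, in which the tool goes at most 41.7 mm and 7.16 degrees, less where a joint would pass 70% of its speed; a pose out of reach is approached as far as the arm can. A call with a gripper value outside its range is refused whole. OPENING is the opening, from 0 (shut) to 1 (fully open), set as the call begins (- or left out, the last holds). The fingers move at their own pace and stop on an object; the grip force is fixed at half the most. Time passes only in rows, so rows that repeat a pose let the fingers close. It gives the time, the measured TCP pose, the force, the opening and the grip force at its end, in the units of the state.
- get_obs(): the state, without advancing time (a new reading comes with each control period).
- cams.get_image(name): name is "scene" or "top" or "wrist"; returns (picture, depth): 420x560x3 uint8, red, green, blue; 420x560 float32, mm along the optical axis (not along the pixel's ray), 0 where there is no reading.
- cams.get_calibration(name): a dict with "mtx" (3x3 intrinsics, pixels), "R" (3x3) and "t" (3): a world point X has camera coordinates R X + t; the wrist camera has in their place "mount" (4x4, takes a point from camera to tool coordinates, whose origin is the TCP and whose axes are the flange's). Camera axes: x right, y down, z forward; pixel columns grow to the right and rows downward; lengths in mm; the calibration is good to about 2 mm. A picture is of the moment at which its call begins: read the wrist's pose just before it. get_calibration takes no time and is no camera call.
- ticket.close_job(): hands the job in; it is judged then, once.
Trained networks look in the newest picture that a camera, given by its name, has taken for a name from the list of things; names that differ only in an ending like _2 or _b are one class to them, and where a whole thing is asked for, a point or a joint stands for the part that bears it (a point fixed in the world has none). Each returns a list of dicts, best first, with "score" (0 to 1); they miss things now and then, are a little off and sometimes report something else, mostly with a low value. They report only what shows in the picture. A call takes as long as a camera call.
- boxes_of(camera, target): "centre" ([column, row] in pixels, amid what is visible of it).
The state is a dict: "t": time; "qpos": joint angles; "qvel": joint speeds; "joint_torque": joint torques, N m; "ee_pos": TCP position; "orientation": TCP orientation; "ft_force": force on the tool from outside, world axes, zero at the start; "moment": the same for the moment, N m; "width": finger opening in mm; "grasp_force": force on a finger pad.
Only numpy, scipy, OpenCV 4.12 (cv2) and the standard library are available. Lean on these libraries where they do the work, as an engineer would, in place of code of your own. Each camera call takes 0.05 s, during which the arm holds its last target. There are 200 camera calls.

## Working session

There is one attempt and no reset: what is moved stays moved. The work goes in short steps, Python scripts to look and compute and a shell command to move; the robot and the scene stay as the last step left them, time stands still between calls to the robot, and variables do not carry over. Pictures are saved under pics/ and viewed, at most 14 in all, crops included, and the job is handed in when it is done.

```bash
ls; mkdir -p pics; cat > h.py <<'E'
import numpy as np, cv2
from scipy.spatial.transform import Rotation as Ro
from workcell import get_obs, cams, ticket, boxes_of, ctrl
def shot(n,save=None):
    o=get_obs(); im,d=cams.get_image(n); c=cams.get_calibration(n); K=np.array(c["mtx"])
    if "R" in c: R=np.array(c["R"]);t=np.array(c["t"]); Rw=R.T; tw=-R.T@t
    else:
        M=np.array(c["mount"]); T=np.eye(4); T[:3,:3]=Ro.from_rotvec(o["orientation"]).as_matrix(); T[:3,3]=o["ee_pos"]
        W=T@M; Rw=W[:3,:3]; tw=W[:3,3]
    if save: cv2.imwrite("pics/"+save,im[:,:,::-1])
    return im,d,K,Rw,tw
def cloud(s):
    im,d,K,Rw,tw=s; v,u=np.mgrid[:d.shape[0],:d.shape[1]]
    P=np.stack([(u-K[0,2])/K[0,0]*d,(v-K[1,2])/K[1,1]*d,d],-1)@Rw.T+tw
    P[d<=0]=np.nan
    return P
def atz(s,c,z):
    im,d,K,Rw,tw=s; r=Rw@np.array([(c[0]-K[0,2])/K[0,0],(c[1]-K[1,2])/K[1,1],1]); return tw+r*(z-tw[2])/r[2]
E
python3 - <<'E'
from h import *
for n in ("top","scene"):
    s=shot(n,n+"1.png"); P=cloud(s)
    print(n,s[4].round())
    for o in "amber_bottle alu_bottle dropper_bottle tin rack mat pan_middle funnel soap".split():
        for b in boxes_of(n,o)[:2]:
            c=b["centre"]; print(o,round(b["score"],2),np.round(c),P[int(c[1]),int(c[0])].round())
print(get_obs())
E
```

```text
pics
top [522.   1. 977.]
amber_bottle 0.56 [190. 236.] [510. 207. 100.]
alu_bottle 0.83 [134. 233.] [513. 330. 103.]
rack 0.57 [168. 245.] [483. 277.  13.]
mat 0.74 [404. 254.] [ 476. -302.    4.]
mat 0.4 [167. 245.] [485. 284.   8.]
pan_middle 0.81 [285. 242.] [498.  -6.  39.]
soap 0.58 [160. 151.] [711. 305.  28.]
scene [-366. -577. 1139.]
amber_bottle 0.58 [211. 201.] [492. 203.  72.]
alu_bottle 0.83 [179. 182.] [495. 333.  92.]
dropper_bottle 0.69 [180. 205.] [435. 280.  62.]
dropper_bottle 0.61 [196. 195.] [524. 292.  34.]
tin 0.49 [195. 195.] [518. 296.  32.]
rack 0.63 [194. 208.] [484. 276.  12.]
mat 0.56 [353. 285.] [ 481. -291.    0.]
pan_middle 0.7 [270. 237.] [476. -18.  47.]
funnel 0.62 [266. 188.] [680. 124.  23.]
funnel 0.59 [179. 182.] [503. 336.  85.]
soap 0.76 [223. 166.] [687. 309.  29.]
{'t': 1.0, 'qpos': array([ 1.11198642e+00,  4.23096606e-01,  1.62988750e+00, -1.21045306e-05,
        1.08858965e+00, -1.89909101e-02]), 'qvel': array([-1.07228634e-03, -8.31667305e-04,  5.84923389e-05,  1.19007635e-03,
        1.06510931e-03,  1.51762901e-03]), 'joint_torque': array([ 1.80301231e-03, -5.44583130e+01, -2.74054027e+01,  6.44234265e-02,
        1.67809159e-02, -2.19079044e-05]), 'ee_pos': array([266.08209384, 565.52524199, 222.68210396]), 'orientation': array([6.85299263e-01, 3.06592168e+00, 2.48545909e-05]), 'ft_force': array([-0.18928179, -0.1898409 , -0.332122  ]), 'moment': array([-0.05064811, -0.03662083, -0.00089455]), 'grasp_force': 0.0, 'width': 87.76746167634154}
```

View pics/top1.png

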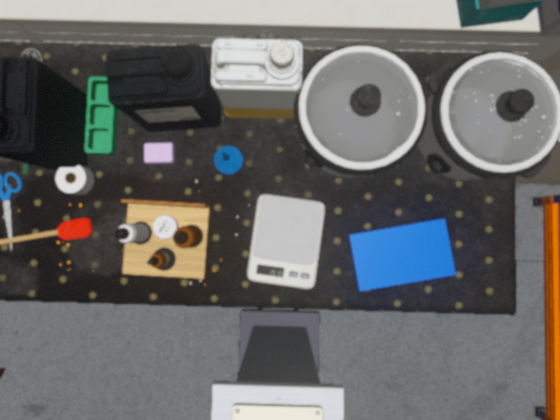

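View pics/scene1.png

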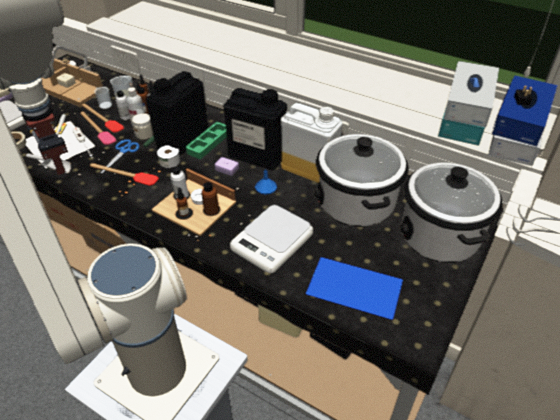

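The top picture shows the rack at columns 122–210, rows 200–278. The alu bottle is on its left (+y) pad near (134,233), amber on the right pad (188,236), dropper on the front pad (162,260), and the tin at (164,227). The blue mat is near (403,254) and the pan near (287,230). Next I'll take precise measurements.

```bash
cat > m.py <<'E'
from h import *
def rect(P,mask,name):
    m=cv2.morphologyEx(mask.astype(np.uint8),cv2.MORPH_OPEN,np.ones((3,3)))
    n,l,st,_=cv2.connectedComponentsWithStats(m); k=1+np.argmax(st[1:,4]); q=P[l==k]; q=q[~np.isnan(q[:,0])]
    (c,wh,a)=cv2.minAreaRect(q[:,:2].astype(np.float32)); print(name,np.round(c,1),np.round(wh,1),round(a,2),"z",np.median(q[:,2]).round(1),"mean",q[:,:2].mean(0).round(1))
s=shot("top"); im=s[0]; P=cloud(s); hsv=cv2.cvtColor(im,cv2.COLOR_RGB2HSV); z=P[...,2]
v,u=np.mgrid[:420,:560]
box=lambda a,b,c,d:(u>a)&(u<b)&(v>c)&(v<d)
H,S,V=[hsv[...,i].astype(int) for i in range(3)]
rect(P,box(335,470,205,305)&(H>100)&(H<125)&(S>120)&(V>90),"mat")
rect(P,box(110,220,190,290)&(z>7)&(z<18),"board")
rect(P,box(110,220,190,215)&(z>45)&(z<65),"back")
rect(P,box(235,340,185,295)&(z>15)&(z<60),"scale")
rect(P,box(235,340,185,295)&(z>37)&(z<46),"pan")
rect(P,box(145,180,210,245)&(z>29)&(z<39),"tin")
for n,b in (("alu",box(110,152,215,250)),("amber",box(172,205,222,252)),("drop",box(145,178,240,275))):
    q=P[b&(z>60)]; print(n,len(q),q.mean(0).round(1)); 
    q=q[q[:,2]>q[:,2].max()-12]; print("  top",q.mean(0).round(1),q[:,2].max().round(1))
E
python3 m.py
```

```text
mat [ 475.3 -298.1] [148.  248.5] 11.23 z 3.3 mean [ 475.3 -296.8]
board [492.5 283.9] [200.2 172.1] 88.1 z 11.5 mean [488.  280.9]
back [582.2 280.6] [197.4   8.1] 88.09 z 55.7 mean [581.8 278.6]
scale [500.8 -11. ] [166.8 212.3] 83.61 z 39.3 mean [499.9 -10.7]
pan [526.1 -13.8] [150.2 149.9] 83.46 z 40.4 mean [525.9 -13.9]
tin [527.6 282.2] [55.4 56.2] 1.57 z 32.9 mean [526.9 281.6]
alu 433 [509.7 339.4 103. ]
  top [508.7 347.9 125.1] 131.1
amber 436 [505.  214.4 101.1]
  top [504.2 220.4 119.8] 124.0
drop 206 [453.1 278.   86.2]
  top [457.4 275.4 117.9] 123.0
```

```bash
python3 -m creep '[0.025,-0.035,0.02,0.1,0.05,-0.07,0.04,0.2,0.075,-0.1,0.05,0.3,0.1,-0.135,0.06,0.407,0.125,-0.17,0.06,0.407,0.15,-0.2,0.06,0.407,0.175,-0.24,0.06,0.407,0.2,-0.282,0.06,0.407,0.2,-0.282,0.06,0.407,0.2,-0.282,0.06,0.407]' 1
python3 - <<'E'
from h import *
s=shot("wrist","w1.png"); P=cloud(s); print(s[4].round(),s[3].round(2), cams.get_calibration("wrist")["mount"])
for o in "amber_bottle alu_bottle dropper_bottle tin".split():
    for b in boxes_of("wrist",o)[:2]:
        c=b["centre"]; print(o,round(b["score"],2),np.round(c),P[int(c[1]),int(c[0])].round())
E
```

```text
t: 1.88
ee_pos: [468.1, 280.0, 282.9]
orientation: [0.058, 3.14, -0.001]
ft_force: [0.3, -0.6, -0.2]
width: 88.0
grasp_force: 0.0
[403. 283. 446.] [[ 0.04  0.97  0.24]
 [ 1.   -0.04 -0.01]
 [-0.    0.24 -0.97]] [[ 3.53166965e-04 -9.69758003e-01 -2.44068211e-01  6.47534919e+01]
 [ 9.99999858e-01  4.39703947e-04 -3.00078024e-04  2.43109642e-01]
 [ 3.98320821e-04 -2.44068070e-01  9.69758021e-01 -1.63149957e+02]
 [ 0.00000000e+00  0.00000000e+00  0.00000000e+00  1.00000000e+00]]
amber_bottle 0.75 [230. 216.] [494. 227. 114.]
dropper_bottle 0.81 [285. 167.] [446. 288. 111.]
tin 0.77 [278. 223.] [528. 278.  34.]
```

View pics/w1.png

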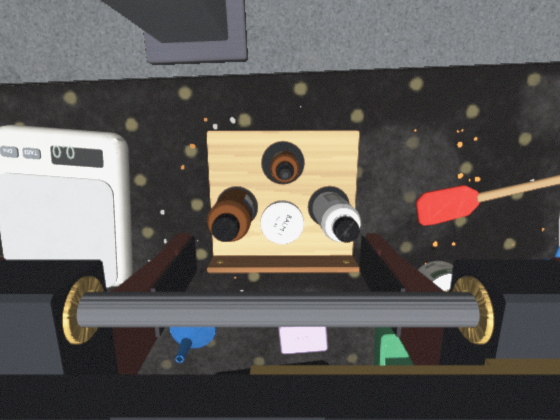

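The wrist view (image down = +x, right = +y) shows the dropper bulb at (286,170), the amber cap at (225,229), the alu cap at (346,229) and the tin at (282,222). I'll fit those now.

```bash
python3 - <<'E'
from h import *
s=shot("wrist"); P=cloud(s); z=P[...,2]
v,u=np.mgrid[:420,:560]
for n,(a,b),r in (("alu",(345,228),30),("amber",(226,228),30),("drop",(286,170),25),("tin",(282,222),25)):
    m=((u-a)**2+(v-b)**2<r*r)
    if n=="tin": m&=(z>28)&(z<38)
    else: m&=(z>112+(5 if n=="alu" else 0))
    q=P[m]; print(n,len(q),q.mean(0).round(1),"mid",((q.min(0)+q.max(0))/2).round(1),np.ptp(q,axis=0).round(1))
m=(z>7)&(z<18)&(u>190)&(u<370)&(v>120)&(v<265)
print("board",cv2.minAreaRect(P[m][:,:2].astype(np.float32)))
m=(z>50)&(z<62)&(u>200)&(u<370)&(v>245)&(v<280)
print("back",cv2.minAreaRect(P[m][:,:2].astype(np.float32)))
E
```

```text
alu 714 [497.5 344.4 168.7] mid [490.7 345.5 207.8] [ 68.2  34.6 181.6]
amber 594 [506.1 223.  121.1] mid [506.9 222.7 118.1] [27.3 28.1 12.1]
drop 124 [451.3 287.9 118.6] mid [451.6 287.6 117.8] [11.8 12.5 11.5]
tin 1410 [528.4 283.6  34.3] mid [529.9 283.9  33. ] [57.  54.9  9.7]
board ((497.02569580078125, 285.0582275390625), (200.87432861328125, 172.65406799316406), 88.1854248046875)
back ((585.465576171875, 282.91156005859375), (198.77218627929688, 8.668922424316406), 87.95706176757812)
```

```bash
python3 -m creep '[-0.0155,0.003,-0.03,0,-0.0155,0.003,-0.06,0,-0.0155,0.003,-0.09,0,-0.0155,0.003,-0.12,0,-0.0155,0.003,-0.15,0,-0.0155,0.003,-0.175,0,-0.0155,0.003,-0.2,0,-0.0155,0.003,-0.22,0,-0.0155,0.003,-0.23,0,-0.0155,0.003,-0.23,0]' 1
python3 -m creep '[0,0,0,0,0,0,0,0,0,0,0,0,0,0,0,0,0,0,0,0,0,0,0,0,0,0,0,0,0,0,0,0]' 0
```

```text
t: 3.02
ee_pos: [448.8, 286.6, 50.6]
orientation: [-0.049, -3.138, 0.003]
ft_force: [-0.8, -0.7, 0.9]
width: 87.9
grasp_force: 0.0
t: 3.68
ee_pos: [450.6, 286.5, 52.9]
orientation: [0.052, 3.141, 0.0]
ft_force: [0.3, 0.1, -0.8]
width: 37.9
grasp_force: 0.0
```

```bash
python3 -m creep '[0,0,0,0,0,0,0,0,0,0,0,0,0,0,0.01,0,0,0,0.03,0,0,0,0.06,0,0,0,0.09,0,0,0,0.12,0,0,0,0.14,0,0,0,0.14,0]'
```

```text
t: 4.52
ee_pos: [452.8, 287.9, 197.7]
orientation: [0.051, 3.134, 0.007]
ft_force: [0.2, 1.0, -0.7]
width: 32.5
grasp_force: 29.9
```

```bash
python3 -m creep '[0.001,-0.015,0,0,0.002,-0.045,0,0,0.003,-0.08,0,0,0.004,-0.115,0,0,0.005,-0.15,0,0,0.006,-0.185,0,0,0.007,-0.22,0,0,0.008,-0.255,0,0,0.009,-0.29,0,0,0.0105,-0.325,0,0]'
python3 -m creep '[0,-0.035,0,0,0,-0.07,0,0,0,-0.105,0,0,0,-0.14,0,0,0,-0.175,0,0,0,-0.21,0,0,0,-0.245,0,0,0,-0.28,0,0,0,-0.315,-0.01,0,0,-0.342,-0.02,0]'
python3 -m creep '[0,0,-0.02,0,0,0,-0.04,0,0,0,-0.06,0,0,0,-0.08,0,0,0,-0.1,0,0,0,-0.113,0,0,0,-0.12,0,0,0,-0.124,0,0,0,-0.126,0,0,0,-0.126,0]'
python3 -m creep '[0,0,0,0,0,0,0,0,0,0,0,0]'
python3 -m creep '[0,0,0,0,0,0,0,0,0,0,0,0,0,0,0,0,0,0,0,0]' 1
```

```text
t: 5.35
ee_pos: [460.1, -40.1, 192.2]
orientation: [-0.051, -3.14, -0.0]
ft_force: [0.6, -0.8, -0.7]
width: 32.2
grasp_force: 29.9
t: 6.18
ee_pos: [460.7, -383.1, 172.3]
orientation: [0.053, 3.141, -0.001]
ft_force: [0.5, -0.3, 0.1]
width: 32.3
grasp_force: 29.9
t: 7.02
ee_pos: [461.3, -380.7, 47.0]
orientation: [0.051, 3.141, -0.001]
ft_force: [0.6, 1.2, -0.1]
width: 32.6
grasp_force: 29.9
t: 7.27
ee_pos: [461.5, -380.8, 47.5]
orientation: [0.051, 3.14, -0.001]
ft_force: [0.5, 0.6, -1.5]
width: 32.8
grasp_force: 29.9
t: 7.68
ee_pos: [461.1, -380.5, 46.8]
orientation: [0.052, 3.141, -0.0]
ft_force: [0.4, 0.1, 0.1]
width: 63.3
grasp_force: 0.0
```

```bash
python3 -m creep '[0,0,0,0,0,0,0.02,0,0,0,0.05,0,0,0,0.08,0,0,0,0.11,0,0,0,0.14,0,0,0,0.16,0,0.002,0.02,0.16,0,0.004,0.05,0.16,0,0.007,0.085,0.16,0]'
python3 -m creep '[0.003,0.038,0,0,0.006,0.076,0,0,0.009,0.114,0,0,0.012,0.152,0,0,0.015,0.19,0,0,0.018,0.228,0,0,0.021,0.266,0,0,0.024,0.304,0,0,0.027,0.342,0,0,0.03,0.38,0,0]'
python3 -m creep '[0.003,0.035,0,0,0.005,0.07,0,0,0.007,0.1,0,0,0.009,0.125,0,0,0.01,0.1367,0,0,0.01,0.1367,0,0,0.01,0.1367,0,0]'
python3 - <<'E'
from h import *
shot("top","top2.png"); P=cloud(shot("top")); 
for n in ("amber_bottle","alu_bottle"):
    print(n,[(b["score"],b["centre"]) for b in boxes_of("top",n)[:1]])
m=np.zeros(P.shape[:2],bool); m[200:310,335:470]=True
q=P[m&(P[...,2]>90)]; print(len(q),q.mean(0) if len(q) else 0, get_obs()["ee_pos"])
E
```

```text
t: 8.52
ee_pos: [468.1, -295.7, 207.3]
orientation: [0.055, 3.14, -0.002]
ft_force: [0.2, 0.8, 0.4]
width: 87.4
grasp_force: 0.0
t: 9.35
ee_pos: [497.8, 86.4, 206.9]
orientation: [0.051, 3.141, 0.0]
ft_force: [1.2, -0.9, -0.3]
width: 88.0
grasp_force: 0.0
t: 9.93
ee_pos: [507.8, 220.8, 206.4]
orientation: [-0.05, -3.141, 0.001]
ft_force: [-0.5, -0.8, -0.9]
width: 87.7
grasp_force: 0.0
amber_bottle [(0.22, [401.2, 251.8])]
alu_bottle []
48 [ 460.7468259  -377.22313472  103.5943717 ] [508.01657892 219.78556733 206.67936011]
```

View pics/top2.png

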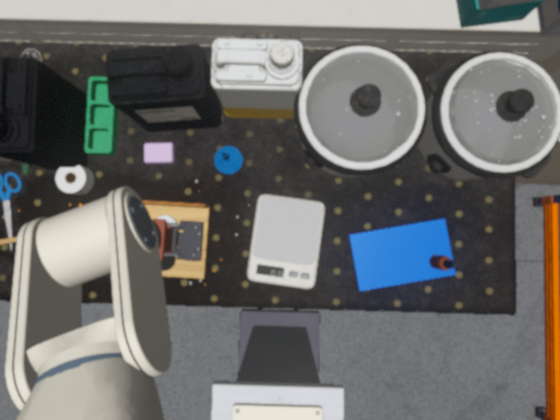

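The dropper stands upright on the mat at about (441,263). Next is the amber bottle.

```bash
python3 -m creep '[0,0,-0.03,0,0,0,-0.06,0,0,0,-0.09,0,0,0,-0.115,0,0,0,-0.135,0,0,0,-0.148,0,0,0,-0.154,0,0,0,-0.154,0,0,0,-0.154,0]'
python3 -m creep '[0,0,0,0,0,0,0,0,0,0,0,0,0,0,0,0,0,0,0,0,0,0,0,0,0,0,0,0,0,0,0,0,0,0,0,0,0,0,0,0]' 0
python3 -m creep '[0,0,0,0,0,0,0.01,0,0,0,0.03,0,0,0,0.06,0,0,0,0.09,0,0,0,0.12,0,0,0,0.14,0,0,0,0.14,0]'
```

```text
t: 10.88
ee_pos: [508.4, 220.8, 53.1]
orientation: [0.053, 3.141, 0.0]
ft_force: [0.4, 0.9, 0.3]
width: 87.8
grasp_force: 0.0
t: 11.72
ee_pos: [508.2, 221.3, 52.9]
orientation: [0.051, 3.141, 0.0]
ft_force: [-0.3, 1.3, 4.2]
width: 49.3
grasp_force: 30.0
t: 12.38
ee_pos: [510.4, 222.1, 197.3]
orientation: [0.051, 3.134, 0.005]
ft_force: [1.4, 1.1, -0.6]
width: 49.1
grasp_force: 30.0
```

```bash
python3 -m creep '[0,-0.015,0,0,0,-0.045,0,0,-0.001,-0.08,0,0,-0.001,-0.115,0,0,-0.001,-0.15,0,0,-0.002,-0.185,0,0,-0.002,-0.22,0,0,-0.002,-0.255,0,0,-0.003,-0.29,0,0,-0.003,-0.325,0,0]'
python3 -m creep '[0,-0.035,0,0,0,-0.07,0,0,0,-0.105,0,0,0,-0.14,0,0,0,-0.165,0,0,0,-0.18,0,0,0,-0.1884,0,0,0,-0.1884,-0.02,0,0,-0.1884,-0.04,0,0,-0.1884,-0.06,0]'
python3 -m creep '[0,0,-0.02,0,0,0,-0.04,0,0,0,-0.06,0,0,0,-0.073,0,0,0,-0.08,0,0,0,-0.084,0,0,0,-0.086,0,0,0,-0.086,0,0,0,-0.086,0,0,0,-0.086,0]'
python3 -m creep '[0,0,0,0,0,0,0,0,0,0,0,0,0,0,0,0,0,0,0,0,0,0,0,0]' 1
python3 -m creep '[0,0,0.02,0,0,0,0.05,0,0,0,0.08,0,0,0,0.11,0,0,0,0.14,0,0,0,0.16,0,0,0.02,0.16,0,0,0.05,0.16,0,0,0.085,0.16,0,0,0.12,0.16,0]'
python3 -m creep '[0,0.038,0,0,0,0.076,0,0,0.001,0.114,0,0,0.001,0.152,0,0,0.002,0.19,0,0,0.002,0.228,0,0,0.003,0.266,0,0,0.004,0.304,0,0,0.005,0.342,0,0,0.006,0.38,0,0]'
python3 -m creep '[0.001,0.035,0,0,0.001,0.07,0,0,0.001,0.1,0,0,0.001,0.125,0,0,0.001,0.139,0,0,0.001,0.139,0,0,0.001,0.139,0,0]'
python3 - <<'E'
from h import *
s=shot("top","top3.png"); P=cloud(s)
m=np.zeros(P.shape[:2],bool); m[200:310,335:470]=True
q=P[m&(P[...,2]>90)]; print(len(q),cv2.kmeans(q.astype(np.float32),2,None,(3,20,.1),3,2)[2], get_obs()["ee_pos"])
E
```

```text
t: 13.22
ee_pos: [503.7, -105.3, 191.4]
orientation: [-0.051, -3.139, -0.001]
ft_force: [0.4, -0.0, -0.9]
width: 49.1
grasp_force: 30.0
t: 14.05
ee_pos: [504.9, -291.2, 131.7]
orientation: [-0.051, -3.141, -0.001]
ft_force: [0.7, -0.1, -2.0]
width: 49.3
grasp_force: 30.0
t: 14.88
ee_pos: [505.6, -292.5, 47.6]
orientation: [0.052, 3.14, -0.001]
ft_force: [-0.5, 0.2, -0.8]
width: 49.4
grasp_force: 30.0
t: 15.38
ee_pos: [505.1, -292.2, 46.7]
orientation: [0.052, 3.141, -0.0]
ft_force: [0.1, 0.6, 0.3]
width: 85.6
grasp_force: 0.0
t: 16.22
ee_pos: [504.8, -171.3, 206.8]
orientation: [0.054, 3.141, -0.0]
ft_force: [1.3, -0.1, 0.0]
width: 87.8
grasp_force: 0.0
t: 17.05
ee_pos: [510.7, 209.7, 206.8]
orientation: [0.051, 3.141, 0.0]
ft_force: [0.4, -0.5, -0.0]
width: 87.8
grasp_force: 0.0
t: 17.63
ee_pos: [511.7, 346.6, 206.3]
orientation: [-0.05, -3.141, 0.001]
ft_force: [0.3, -0.1, -0.2]
width: 87.9
grasp_force: 0.0
283 [[ 502.6469   -288.5018    104.522995]
 [ 460.77094  -377.07614   103.935776]] [511.79042264 345.81506718 206.3665217 ]
```

```bash
python3 -m creep '[0,0,-0.03,0,0,0,-0.06,0,0,0,-0.09,0,0,0,-0.115,0,0,0,-0.135,0,0,0,-0.148,0,0,0,-0.154,0,0,0,-0.154,0,0,0,-0.154,0]'
python3 -m creep '[0,0,0,0,0,0,0,0,0,0,0,0,0,0,0,0,0,0,0,0,0,0,0,0,0,0,0,0,0,0,0,0,0,0,0,0,0,0,0,0]' 0
python3 -m creep '[0,0,0,0,0,0,0.01,0,0,0,0.03,0,0,0,0.06,0,0,0,0.09,0,0,0,0.12,0,0,0,0.14,0,0,0,0.14,0]'
```

```text
t: 18.43
ee_pos: [512.7, 346.5, 53.4]
orientation: [0.053, 3.141, 0.001]
ft_force: [0.6, -0.1, 0.9]
width: 87.8
grasp_force: 0.0
t: 19.27
ee_pos: [512.2, 346.9, 52.8]
orientation: [0.051, 3.141, 0.0]
ft_force: [-0.2, 0.6, 1.5]
width: 44.0
grasp_force: 30.0
t: 19.93
ee_pos: [514.2, 348.2, 197.9]
orientation: [0.051, 3.135, 0.007]
ft_force: [0.7, 0.2, -1.8]
width: 44.1
grasp_force: 30.0
```

```bash
python3 -m creep '[-0.002,-0.015,0,0,-0.006,-0.045,0,0,-0.011,-0.08,0,0,-0.016,-0.115,0,0,-0.021,-0.15,0,0,-0.026,-0.185,0,0,-0.031,-0.22,0,0,-0.036,-0.255,0,0,-0.041,-0.29,0,0,-0.046,-0.325,0,0]'
python3 -m creep '[-0.005,-0.035,0,0,-0.01,-0.07,0,0,-0.015,-0.105,0,0,-0.02,-0.14,0,0,-0.025,-0.175,0,0,-0.03,-0.21,0,0,-0.0335,-0.235,0,0,-0.0355,-0.2492,0,0,-0.0355,-0.2492,-0.02,0,-0.0355,-0.2492,-0.04,0]'
python3 -m creep '[0,0,-0.02,0,0,0,-0.04,0,0,0,-0.06,0,0,0,-0.08,0,0,0,-0.093,0,0,0,-0.1,0,0,0,-0.104,0,0,0,-0.106,0,0,0,-0.106,0,0,0,-0.106,0]'
python3 -m creep '[0,0,0,0,0,0,0,0,0,0,0,0,0,0,0,0,0,0,0,0,0,0,0,0]' 1
python3 -m creep '[0,0,0.02,0,0,0,0.05,0,0,0,0.08,0,0,0,0.11,0,0,0,0.14,0,0,0,0.16,0,0.004,0.02,0.16,0,0.01,0.05,0.16,0,0.017,0.085,0.16,0,0.024,0.12,0.16,0]'
python3 -m creep '[0.007,0.036,0,0,0.014,0.072,0,0,0.021,0.108,0,0,0.028,0.144,0,0,0.035,0.18,0,0,0.042,0.216,0,0,0.049,0.252,0,0,0.056,0.288,0,0,0.063,0.324,0,0,0.0677,0.35,0,0]'
python3 -m creep '[0.003,0.02,0,0,0.005,0.036,0,0,0.006,0.041,0,0,0.006,0.041,0,0,0.006,0.041,0,0]'
python3 - <<'E'
from h import *
s=shot("top","top4.png"); P=cloud(s)
m=np.zeros(P.shape[:2],bool); m[200:310,335:470]=True
q=P[m&(P[...,2]>90)]; print(len(q),cv2.kmeans(q.astype(np.float32),3,None,(3,20,.1),3,2)[2], get_obs()["ee_pos"])
s=shot("wrist","w2.png"); P=cloud(s)
b=boxes_of("wrist","tin")[:1]; print(b)
m=(P[...,2]>28)&(P[...,2]<38)&(np.hypot(P[...,0]-528,P[...,1]-283)<40); q=P[m]; print(q.mean(0),cv2.minEnclosingCircle(q[:,:2].astype(np.float32)))
cv2.imwrite("pics/c.png",np.hstack([cv2.imread("pics/top4.png")[180:320,320:480].repeat(2,0).repeat(2,1),cv2.resize(cv2.imread("pics/w2.png"),(373,280))]))
E
```

```text
t: 20.77
ee_pos: [463.4, 19.7, 191.0]
orientation: [-0.051, -3.138, 0.001]
ft_force: [1.9, 0.9, -2.5]
width: 44.2
grasp_force: 30.0
t: 21.6
ee_pos: [429.1, -228.6, 151.4]
orientation: [-0.055, -3.141, 0.0]
ft_force: [-0.4, -0.0, -1.7]
width: 44.1
grasp_force: 30.0
t: 22.43
ee_pos: [430.7, -227.5, 47.1]
orientation: [0.052, 3.141, -0.001]
ft_force: [0.4, 0.2, -2.0]
width: 44.0
grasp_force: 30.0
t: 22.93
ee_pos: [430.7, -227.4, 46.8]
orientation: [0.051, 3.141, -0.0]
ft_force: [0.4, 0.6, -0.6]
width: 80.7
grasp_force: 0.0
t: 23.77
ee_pos: [454.6, -106.4, 207.0]
orientation: [0.054, 3.14, -0.0]
ft_force: [1.4, -0.6, -0.2]
width: 87.7
grasp_force: 0.0
t: 24.6
ee_pos: [522.4, 245.5, 206.7]
orientation: [0.05, 3.141, 0.001]
ft_force: [0.1, 0.5, -0.8]
width: 88.2
grasp_force: 0.0
t: 25.02
ee_pos: [527.9, 282.9, 206.4]
orientation: [-0.051, -3.141, 0.001]
ft_force: [0.1, 0.6, -1.0]
width: 87.8
grasp_force: 0.0
556 [[ 502.2886   -288.45993   104.46622 ]
 [ 429.79404  -222.42123   105.550865]
 [ 460.60092  -377.0408    104.49302 ]] [527.99763682 282.48295982 206.52694049]
[{'centre': [275.7, 186.0], 'score': 0.73}]
[529.17269072 283.02804971  34.40756031] ((530.3933715820312, 283.009521484375), 29.164186477661133)
```

View pics/c.png

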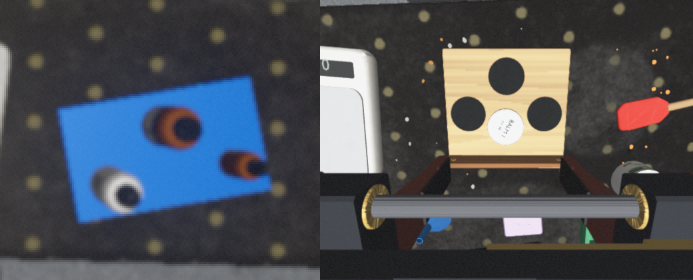

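All three bottles stand on the mat and the tin is alone on the rack. I'll grasp the tin.

```bash
python3 -m creep '[0,0,-0.03,0,0,0,-0.06,0,0,0,-0.09,0,0,0,-0.12,0,0,0,-0.145,0,0,0,-0.165,0,0,0,-0.178,0,0,0,-0.186,0,0,0,-0.1905,0,0,0,-0.1905,0]'
python3 -m creep '[0,0,0,0,0,0,0,0,0,0,0,0,0,0,0,0,0,0,0,0,0,0,0,0,0,0,0,0,0,0,0,0]' 0
python3 -m creep '[0,0,0,0,0,0,0.01,0,0,0,0.03,0,0,0,0.06,0,0,0,0.09,0,0,0,0.12,0,0,0,0.15,0,0,0,0.15,0]'
```

```text
t: 26.0
ee_pos: [528.4, 283.3, 16.0]
orientation: [-0.052, -3.141, 0.0]
ft_force: [-1.6, -0.5, 0.3]
width: 88.1
grasp_force: 0.0
t: 26.67
ee_pos: [528.5, 283.8, 16.7]
orientation: [0.052, 3.141, 0.001]
ft_force: [-1.1, 0.1, 6.0]
width: 55.4
grasp_force: 30.0
t: 27.33
ee_pos: [531.3, 285.2, 172.7]
orientation: [0.051, 3.133, 0.007]
ft_force: [0.6, 0.4, -0.5]
width: 55.5
grasp_force: 30.0
```

```bash
python3 - <<'E'
from h import *
s=shot("wrist","w3.png"); P=cloud(s); print(get_obs()["ee_pos"])
print(boxes_of("wrist","tin")[:1])
m=(P[...,2]>180)&(P[...,2]<202)&(np.hypot(P[...,0]-528,P[...,1]-283)<32); q=P[m]; print(len(q),q.mean(0),q.min(0),q.max(0))
E
```

```text
[530.16109121 284.58455351 170.00167859]
[{'centre': [275.7, 253.3], 'score': 0.92}]
9173 [525.49500858 284.53924439 190.30704968] [503.85952549 251.94178393 180.00227298] [546.71481563 314.74476669 201.94759145]
```

View pics/w3.png

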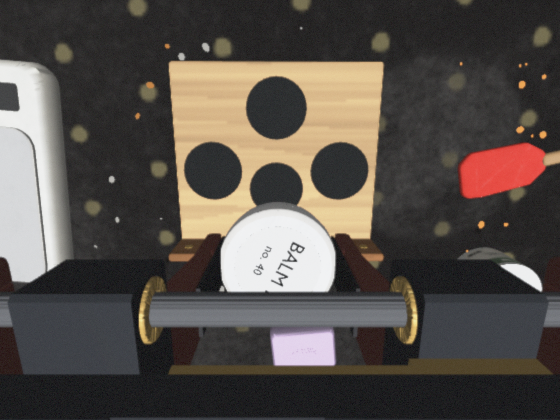

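```bash
python3 - <<'E'
from h import *
s=shot("wrist"); P=cloud(s); e=get_obs()["ee_pos"]; print(e)
m=(abs(P[...,2]-e[2]-18)<4)&(abs(P[...,1]-e[1])<28)&(P[...,0]<e[0]-3)&(P[...,0]>e[0]-40); q=P[m]
print(len(q),np.median(q[:,2]),np.percentile(q[:,0],[0,.5,2]))
# circle fit to the front edge of lid
b=[q[abs(q[:,1]-e[1]-y)<1.5][:,0].min()-e[0] for y in range(-24,25,4)]; ys=np.arange(-24,25,4)
print(np.round(b,1), np.round(np.array(b)+np.sqrt(29.5**2-ys**2),1))
E
```

```text
[527.94726216 283.42617486 166.29044512]
4403 185.4906905722992 [501.62311339 502.07700086 502.72995581]
[-14.4 -18.7 -21.5 -23.8 -25.2 -26.1 -26.3 -26.1 -25.3 -24.1 -22.3 -19.6
 -15. ] [2.7 3.  3.3 3.1 3.2 3.2 3.2 3.1 3.1 2.8 2.5 2.1 2.1]
```

```bash
python3 -m creep '[0,-0.015,0,0,0,-0.045,0,0,-0.001,-0.08,0,0,-0.001,-0.115,0,0,-0.001,-0.15,0,0,-0.001,-0.15,0,0,-0.001,-0.15,0,0,-0.001,-0.15,0,0]'
python3 - <<'E'
from h import *
s=shot("wrist","w4.png"); P=cloud(s); z=P[...,2]
m=(z>36)&(z<46)&(P[...,1]<75)&(P[...,1]>-110)&(P[...,0]>400); print(m.sum(),P[m][:,:2].min(0),P[m][:,:2].max(0),get_obs()["ee_pos"])
E
```

```text
t: 28.15
ee_pos: [526.6, 133.0, 165.2]
orientation: [-0.053, -3.139, 0.0]
ft_force: [-0.3, 0.8, -0.6]
width: 55.5
grasp_force: 30.0
22837 [417.89933975 -93.74419215] [603.25292265  68.34801159] [526.82549719 133.72193251 165.38816549]
```

View pics/w4.png

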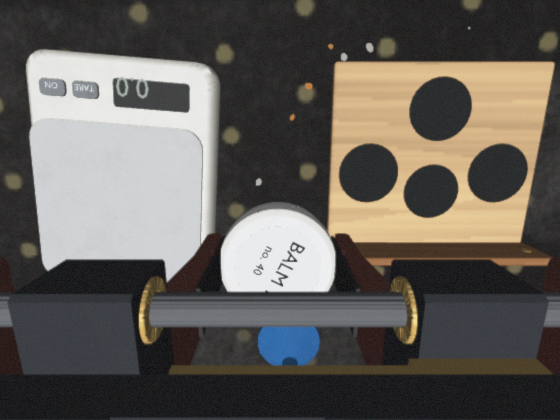

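The pan shows at the left: its front edge runs from about (45,121) to (190,131), its right edge is near column 202, and its left edge goes from (31,140) to (41,260).

```bash
python3 - <<'E'
from h import *
s=shot("wrist"); im=s[0].astype(int); P=cloud(s)
for c in ((60,122),(115,125),(180,130),(31,145),(41,255),(202,150),(201,220)): print(c,atz(s,c,41).round(1))
R=np.deg2rad(-6.5); f=np.array([np.cos(R),np.sin(R)]); l=np.array([-np.sin(R),np.cos(R)])
F=[atz(s,c,41)[:2]@f for c in ((60,122),(115,125),(180,130))]; A=[atz(s,c,41)[:2]@l for c in ((31,145),(41,255))]; B=[atz(s,c,41)[:2]@l for c in ((202,150),(201,220))]
print(F,A,B); print("centre",f*(np.mean(F)+75)+l*(np.mean(A)+np.mean(B))/2)
E
```

```text
(60, 122) [453.3 -50.7  41. ]
(115, 125) [457.3  -3.9  41. ]
(180, 130) [463.3  51.6  41. ]
(31, 145) [471.8 -79.8  41. ]
(41, 255) [574.3 -92.6  41. ]
(202, 150) [480.9  69.   41. ]
(201, 220) [544.6  62.4  41. ]
[np.float64(456.13328398208944), np.float64(454.8269953325723), np.float64(454.5001379874256)] [np.float64(-25.887931515139847), np.float64(-27.02079681035744)] [np.float64(123.03587077699856), np.float64(123.67731589679428)]
centre [532.23039128 -11.87541304]
```

```bash
python3 -m creep '[0,-0.02,0,0,0,-0.05,0,0,0.001,-0.08,0,0,0.001,-0.11,0,0,0.001,-0.135,0,0,0.001,-0.146,0,0,0.001,-0.146,-0.015,0,0.001,-0.146,-0.04,0,0.001,-0.146,-0.065,0,0.001,-0.146,-0.085,0]'
python3 -m creep '[0,0,-0.012,0,0,0,-0.022,0,0,0,-0.029,0,0,0,-0.033,0,0,0,-0.0345,0,0,0,-0.0345,0,0,0,-0.0345,0]'
python3 -m creep '[0,0,0,0,0,0,0,0,0,0,0,0,0,0,0,0,0,0,0,0]' 1
python3 -m creep '[0,0,0,0,0,0,0.01,0,0,0,0.03,0,0,0,0.06,0,0,0,0.1,0,0,0,0.14,0,0,0,0.16,0,0,0,0.16,0,0,0,0.16,0]'
python3 - <<'E'
from h import *
s=shot("wrist","w5.png"); P=cloud(s); print(get_obs()["ee_pos"])
m=(abs(P[...,2]-63)<4)&(np.hypot(P[...,0]-530,P[...,1]+12)<45); q=P[m]; print(len(q),q.mean(0),cv2.minEnclosingCircle(q[:,:2].astype(np.float32)))
E
```

```text
t: 29.08
ee_pos: [528.1, -11.2, 79.8]
orientation: [-0.05, -3.141, -0.0]
ft_force: [-0.3, -0.9, 0.2]
width: 55.8
grasp_force: 30.0
t: 29.67
ee_pos: [528.8, -12.4, 47.3]
orientation: [0.051, 3.14, -0.0]
ft_force: [0.4, -0.0, -0.9]
width: 55.6
grasp_force: 30.0
t: 30.08
ee_pos: [528.4, -12.4, 46.9]
orientation: [0.052, 3.141, -0.0]
ft_force: [-0.4, -0.7, -0.6]
width: 85.1
grasp_force: 0.0
t: 30.83
ee_pos: [528.9, -12.4, 208.4]
orientation: [0.051, 3.138, -0.0]
ft_force: [-0.2, 0.3, -0.8]
width: 87.9
grasp_force: 0.0
[527.91154471 -12.37837702 206.89072222]
2684 [529.48119132 -12.62811374  63.43687393] ((530.7916870117188, -12.671465873718262), 29.14312171936035)
```

View pics/w5.png

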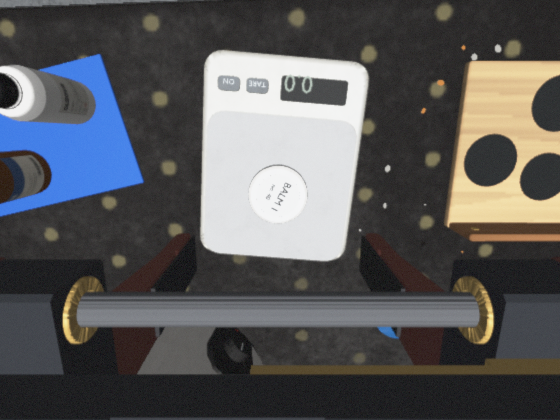

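```bash
python3 - <<'E'
from h import *
s=shot("wrist"); P=cloud(s); z=P[...,2]
f=[atz(s,c,41)[:2] for c in ((209,112),(357,122),(345,260),(202,249))]; print(np.round(f,1),np.mean(f,0))
print("tin",atz(s,(277.5,193.5),63))
m=(z>36)&(z<46)&(P[...,1]<75)&(P[...,1]>-105)&(P[...,0]>400); m=cv2.morphologyEx(m.astype(np.uint8),cv2.MORPH_OPEN,np.ones((3,3)))>0
print(cv2.minAreaRect(P[m][:,:2].astype(np.float32)))
s=shot("top"); P=cloud(s); z=P[...,2]
m=(z>36)&(z<70)&(abs(P[...,1]+13)<90)&(P[...,0]>430)&(P[...,0]<610)
cv2.imwrite("pics/c2.png",cv2.resize(s[0][180:300,230:350,::-1],None,fx=4,fy=4))
E
```

```text
[[448.7 -76.6]
 [462.9  67.8]
 [608.4  58.7]
 [590.6 -96.2]] [527.62878822 -11.57551277]
tin [527.33419577 -12.36113171  63.        ]
((594.69921875, -20.546905517578125), (150.46092224121094, 281.1787414550781), 83.43026733398438)
```

View pics/c2.png

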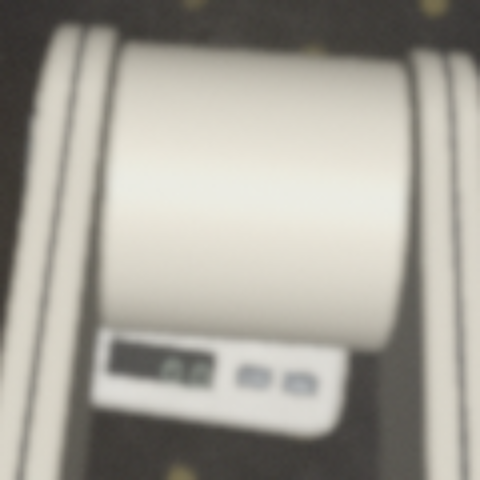

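The tin is within a couple of mm of the pan's middle. Next I'll return the bottles, starting with alu.

```bash
python3 -m creep '[-0.01,-0.02,0,0,-0.025,-0.053,0,0,-0.04,-0.086,0,0,-0.055,-0.119,0,0,-0.07,-0.152,0,0,-0.083,-0.182,0,0,-0.093,-0.204,0,0,-0.0977,-0.215,0,0,-0.0977,-0.215,0,0,-0.0977,-0.215,0,0]'
python3 -m creep '[0,0,-0.03,0,0,0,-0.06,0,0,0,-0.09,0,0,0,-0.115,0,0,0,-0.138,0,0,0,-0.152,0,0,0,-0.159,0,0,0,-0.161,0,0,0,-0.161,0,0,0,-0.161,0]'
python3 -m creep '[0,0,0,0,0,0,0,0,0,0,0,0,0,0,0,0,0,0,0,0,0,0,0,0,0,0,0,0,0,0,0,0,0,0,0,0,0,0,0,0]' 0
python3 -m creep '[0,0,0,0,0,0,0.01,0,0,0,0.03,0,0,0,0.06,0,0,0,0.09,0,0,0,0.12,0,0,0,0.14,0,0,0,0.148,0,0,0,0.148,0]'
```

```text
t: 31.82
ee_pos: [430.3, -227.0, 205.8]
orientation: [-0.054, -3.14, -0.002]
ft_force: [-0.4, 0.6, -0.2]
width: 87.8
grasp_force: 0.0
t: 32.65
ee_pos: [431.4, -227.2, 46.3]
orientation: [0.05, 3.14, -0.001]
ft_force: [0.5, -0.4, 0.3]
width: 87.7
grasp_force: 0.0
t: 33.48
ee_pos: [430.6, -227.4, 45.7]
orientation: [0.052, 3.141, -0.0]
ft_force: [-0.6, 0.3, 2.8]
width: 44.6
grasp_force: 30.0
t: 34.23
ee_pos: [431.5, -227.9, 195.7]
orientation: [0.051, 3.138, -0.003]
ft_force: [0.4, -0.6, -2.1]
width: 44.0
grasp_force: 30.0
```

```bash
python3 -m creep '[0.002,0.015,0,0,0.006,0.045,0,0,0.011,0.08,0,0,0.016,0.115,0,0,0.021,0.15,0,0,0.026,0.185,0,0,0.031,0.22,0,0,0.036,0.255,0,0,0.041,0.29,0,0,0.046,0.325,0,0]'
python3 -m creep '[0.005,0.035,0,0,0.01,0.07,0,0,0.015,0.105,0,0,0.02,0.14,0,0,0.025,0.175,0,0,0.03,0.21,0,0,0.0335,0.235,0,0,0.0355,0.2492,0,0,0.0355,0.2492,0,0,0.0355,0.2492,0,0]'
python3 -m creep '[0,0,-0.02,0,0,0,-0.045,0,0,0,-0.07,0,0,0,-0.095,0,0,0,-0.115,0,0,0,-0.128,0,0,0,-0.136,0,0,0,-0.1395,0,0,0,-0.1395,0,0,0,-0.1395,0]'
python3 -m creep '[0,0,0,0,0,0,0,0]'
python3 -m creep '[0,0,0,0,0,0,0,0,0,0,0,0,0,0,0,0,0,0,0,0,0,0,0,0]' 1
python3 -m creep '[0,0,0.02,0,0,0,0.05,0,0,0,0.08,0,0,0,0.11,0,0,0,0.14,0,0,0,0.1525,0,0,-0.02,0.1525,0,0,-0.05,0.1525,0,-0.001,-0.085,0.1525,0,-0.001,-0.12,0.1525,0]'
python3 -m creep '[0,-0.038,0,0,-0.001,-0.076,0,0,-0.001,-0.114,0,0,-0.002,-0.152,0,0,-0.003,-0.19,0,0,-0.003,-0.228,0,0,-0.004,-0.266,0,0,-0.004,-0.304,0,0,-0.005,-0.342,0,0,-0.005,-0.38,0,0]'
python3 -m creep '[0,-0.035,0,0,0,-0.07,0,0,-0.001,-0.1,0,0,-0.001,-0.125,0,0,-0.001,-0.139,0,0,-0.001,-0.139,0,0,-0.001,-0.139,0,0]'
python3 - <<'E'
from h import *
s=shot("top","top5.png"); cv2.imwrite("pics/c3.png",cv2.resize(s[0][180:310,100:480,::-1],None,fx=2.1,fy=2.1))
P=cloud(s); z=P[...,2]; m=(z>57)&(z<70)&(np.hypot(P[...,0]-526,P[...,1]+13)<60); print(P[m].mean(0),cv2.minEnclosingCircle(P[m][:,:2].astype(np.float32)))
E
```

```text
t: 35.07
ee_pos: [475.3, 99.2, 191.9]
orientation: [-0.051, -3.138, 0.001]
ft_force: [0.1, -0.2, -1.7]
width: 44.0
grasp_force: 30.0
t: 35.9
ee_pos: [511.1, 346.2, 192.0]
orientation: [-0.05, -3.139, 0.003]
ft_force: [-0.1, -0.5, -2.1]
width: 44.2
grasp_force: 30.0
t: 36.73
ee_pos: [512.7, 346.8, 55.0]
orientation: [0.052, 3.14, 0.001]
ft_force: [-0.5, 0.2, -1.4]
width: 44.1
grasp_force: 30.0
t: 36.9
ee_pos: [512.6, 347.1, 55.0]
orientation: [0.052, 3.14, 0.001]
ft_force: [0.4, 0.4, -0.9]
width: 44.6
grasp_force: 30.0
t: 37.4
ee_pos: [512.1, 346.8, 54.2]
orientation: [0.051, 3.141, 0.0]
ft_force: [0.9, 0.7, 1.0]
width: 80.8
grasp_force: 0.0
t: 38.23
ee_pos: [510.3, 225.8, 206.0]
orientation: [-0.049, -3.141, 0.001]
ft_force: [0.6, -0.8, -0.8]
width: 87.3
grasp_force: 0.0
t: 39.07
ee_pos: [505.3, -154.9, 206.1]
orientation: [-0.052, -3.14, -0.0]
ft_force: [1.9, 0.5, -0.8]
width: 88.0
grasp_force: 0.0
t: 39.65
ee_pos: [504.7, -291.9, 206.0]
orientation: [-0.053, -3.14, -0.002]
ft_force: [0.1, 0.8, -0.7]
width: 87.8
grasp_force: 0.0
[527.16407559 -13.50483777  61.80356545] ((527.3269653320312, -13.445509910583496), 29.039838790893555)
```

View pics/c3.png

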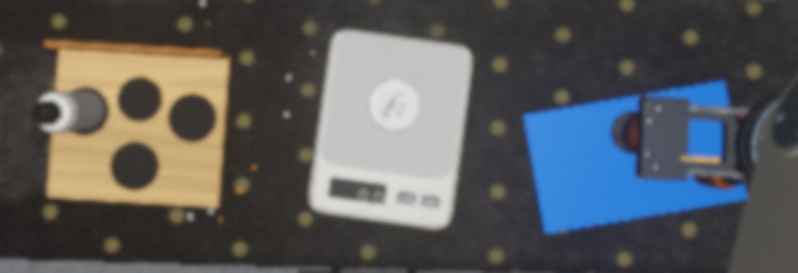

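The tin sits about 1 mm from the pan's middle, and alu is on its left pad. Amber is next.

```bash
python3 -m creep '[0,0,-0.03,0,0,0,-0.06,0,0,0,-0.09,0,0,0,-0.115,0,0,0,-0.138,0,0,0,-0.152,0,0,0,-0.159,0,0,0,-0.161,0,0,0,-0.161,0,0,0,-0.161,0]'
python3 -m creep '[0,0,0,0,0,0,0,0,0,0,0,0,0,0,0,0,0,0,0,0,0,0,0,0,0,0,0,0,0,0,0,0,0,0,0,0,0,0,0,0]' 0
python3 -m creep '[0,0,0,0,0,0,0.01,0,0,0,0.03,0,0,0,0.06,0,0,0,0.09,0,0,0,0.12,0,0,0,0.14,0,0,0,0.148,0,0,0,0.148,0]'
python3 -m creep '[0,0.015,0,0,0,0.045,0,0,0.001,0.08,0,0,0.001,0.115,0,0,0.001,0.15,0,0,0.002,0.185,0,0,0.002,0.22,0,0,0.002,0.255,0,0,0.003,0.29,0,0,0.003,0.325,0,0]'
python3 -m creep '[0,0.035,0,0,0,0.07,0,0,0,0.105,0,0,0,0.14,0,0,0,0.165,0,0,0,0.18,0,0,0,0.1884,0,0,0,0.1884,0,0,0,0.1884,0,0]'
```

```text
t: 40.53
ee_pos: [505.8, -292.0, 46.7]
orientation: [0.05, 3.14, -0.001]
ft_force: [-0.8, 0.1, 0.5]
width: 88.0
grasp_force: 0.0
t: 41.37
ee_pos: [505.1, -292.2, 45.8]
orientation: [0.052, 3.141, -0.0]
ft_force: [-0.8, 0.2, 2.7]
width: 49.0
grasp_force: 30.0
t: 42.12
ee_pos: [506.0, -292.7, 196.0]
orientation: [0.051, 3.138, -0.003]
ft_force: [-0.3, -0.3, -1.6]
width: 49.0
grasp_force: 30.0
t: 42.95
ee_pos: [506.0, 35.0, 191.7]
orientation: [-0.051, -3.137, 0.0]
ft_force: [1.3, 0.2, -0.8]
width: 48.9
grasp_force: 30.0
t: 43.7
ee_pos: [507.0, 220.9, 192.4]
orientation: [-0.05, -3.139, 0.002]
ft_force: [0.4, -0.8, -1.2]
width: 48.9
grasp_force: 30.0
```

```bash
python3 -m creep '[0,0,-0.02,0,0,0,-0.045,0,0,0,-0.07,0,0,0,-0.095,0,0,0,-0.115,0,0,0,-0.128,0,0,0,-0.136,0,0,0,-0.1395,0,0,0,-0.1395,0,0,0,-0.1395,0]'
python3 -m creep '[0,0,0,0,0,0,0,0]'
python3 -m creep '[0,0,0,0,0,0,0,0,0,0,0,0,0,0,0,0,0,0,0,0,0,0,0,0]' 1
python3 -m creep '[0,0,0.02,0,0,0,0.05,0,0,0,0.08,0,0,0,0.11,0,0,0,0.14,0,0,0,0.1525,0,-0.002,-0.02,0.1525,0,-0.004,-0.05,0.1525,0,-0.007,-0.085,0.1525,0,-0.01,-0.12,0.1525,0]'
python3 -m creep '[-0.003,-0.036,0,0,-0.006,-0.072,0,0,-0.009,-0.108,0,0,-0.012,-0.144,0,0,-0.015,-0.18,0,0,-0.018,-0.216,0,0,-0.021,-0.252,0,0,-0.024,-0.288,0,0,-0.027,-0.324,0,0,-0.03,-0.36,0,0]'
python3 -m creep '[-0.003,-0.035,0,0,-0.005,-0.07,0,0,-0.006,-0.098,0,0,-0.007,-0.115,0,0,-0.007,-0.1217,0,0,-0.007,-0.1217,0,0,-0.007,-0.1217,0,0]'
python3 -m creep '[0,0,-0.03,0,0,0,-0.06,0,0,0,-0.09,0,0,0,-0.115,0,0,0,-0.138,0,0,0,-0.152,0,0,0,-0.159,0,0,0,-0.161,0,0,0,-0.161,0,0,0,-0.161,0]'
python3 -m creep '[0,0,0,0,0,0,0,0,0,0,0,0,0,0,0,0,0,0,0,0,0,0,0,0,0,0,0,0,0,0,0,0,0,0,0,0,0,0,0,0]' 0
python3 -m creep '[0,0,0,0,0,0,0,0,0,0,0.01,0,0,0,0.03,0,0,0,0.06,0,0,0,0.09,0,0,0,0.12,0,0,0,0.14,0,0,0,0.148,0,0,0,0.148,0]'
```

```text
t: 44.53
ee_pos: [508.5, 220.7, 54.7]
orientation: [0.053, 3.14, 0.0]
ft_force: [0.0, 0.2, -2.1]
width: 49.1
grasp_force: 30.0
t: 44.7
ee_pos: [508.5, 221.1, 54.7]
orientation: [0.052, 3.14, 0.001]
ft_force: [-1.0, 0.3, -2.4]
width: 49.4
grasp_force: 30.0
t: 45.2
ee_pos: [508.1, 221.3, 54.2]
orientation: [0.051, 3.141, 0.0]
ft_force: [-0.8, -1.1, -0.0]
width: 85.4
grasp_force: 0.0
t: 46.03
ee_pos: [497.7, 100.4, 206.8]
orientation: [0.049, 3.141, 0.0]
ft_force: [0.5, -0.1, 0.4]
width: 87.6
grasp_force: 0.0
t: 46.87
ee_pos: [467.5, -260.5, 206.7]
orientation: [0.052, 3.141, -0.0]
ft_force: [0.2, 0.8, -0.8]
width: 87.7
grasp_force: 0.0
t: 47.45
ee_pos: [460.9, -379.4, 206.3]
orientation: [-0.051, -3.14, -0.002]
ft_force: [0.4, 0.6, 0.1]
width: 87.8
grasp_force: 0.0
t: 48.28
ee_pos: [461.8, -380.4, 46.7]
orientation: [0.05, 3.14, -0.001]
ft_force: [0.2, 0.1, -0.0]
width: 87.7
grasp_force: 0.0
t: 49.12
ee_pos: [461.0, -380.5, 45.6]
orientation: [-0.051, -3.141, -0.0]
ft_force: [-0.5, -0.4, -0.6]
width: 32.7
grasp_force: 29.9
t: 49.95
ee_pos: [462.0, -381.3, 196.3]
orientation: [0.051, 3.138, -0.004]
ft_force: [0.4, -0.7, -2.1]
width: 32.4
grasp_force: 29.9
```

```bash
python3 -m creep '[-0.001,0.015,0,0,-0.002,0.045,0,0,-0.003,0.08,0,0,-0.004,0.115,0,0,-0.005,0.15,0,0,-0.006,0.185,0,0,-0.007,0.22,0,0,-0.008,0.255,0,0,-0.009,0.29,0,0,-0.0105,0.325,0,0]'
python3 -m creep '[0,0.035,0,0,0,0.07,0,0,0,0.105,0,0,0,0.14,0,0,0,0.175,0,0,0,0.21,0,0,0,0.245,0,0,0,0.28,0,0,0,0.315,0,0,0,0.335,0,0]'
python3 -m creep '[0,0.007,0,0,0,0.007,0,0,0,0.007,0,0,0,0.007,-0.02,0,0,0.007,-0.045,0,0,0.007,-0.07,0,0,0.007,-0.095,0,0,0.007,-0.115,0,0,0.007,-0.128,0]'
python3 -m creep '[0,0,-0.008,0,0,0,-0.0115,0,0,0,-0.0115,0,0,0,-0.0115,0,0,0,-0.0115,0]'
python3 -m creep '[0,0,0,0,0,0,0,0,0,0,0,0,0,0,0,0,0,0,0,0,0,0,0,0]' 1
python3 -m creep '[0,0,0.02,0,0,0,0.05,0,0,0,0.08,0,0,0,0.11,0,0,0,0.14,0,0,0,0.17,0,0,0,0.2,0,0,0,0.22,0,0,0,0.22,0]'
python3 - <<'E'
from h import *
s=shot("wrist","w6.png"); P=cloud(s); z=P[...,2]
for n,h,p in (("alu",122,(512,347)),("amber",116,(508,221)),("drop",114,(450,286))):
    q=P[(z>h-8)&(z<h+12)&(np.hypot(P[...,0]-p[0],P[...,1]-p[1])<30)]; print(n,len(q),((q.min(0)+q.max(0))/2).round(1))
E
```

```text
t: 50.78
ee_pos: [448.3, -53.1, 191.9]
orientation: [-0.052, -3.138, -0.001]
ft_force: [0.8, 0.5, -1.7]
width: 32.5
grasp_force: 29.9
t: 51.62
ee_pos: [448.5, 282.3, 191.8]
orientation: [-0.049, -3.138, 0.001]
ft_force: [-0.1, -0.0, -0.9]
width: 32.6
grasp_force: 29.9
t: 52.37
ee_pos: [449.2, 283.8, 63.4]
orientation: [-0.055, -3.138, 0.003]
ft_force: [0.1, 0.8, -1.3]
width: 32.8
grasp_force: 29.9
t: 52.78
ee_pos: [451.0, 286.3, 54.9]
orientation: [0.052, 3.14, 0.001]
ft_force: [-1.1, 0.6, 0.1]
width: 32.4
grasp_force: 30.0
t: 53.28
ee_pos: [450.6, 286.6, 54.2]
orientation: [0.051, 3.141, 0.0]
ft_force: [-0.3, -0.0, 0.4]
width: 69.2
grasp_force: 0.0
t: 54.03
ee_pos: [452.6, 287.8, 278.9]
orientation: [0.051, 3.134, 0.007]
ft_force: [1.1, 0.6, -0.1]
width: 87.8
grasp_force: 0.0
alu 549 [512.1 349.3 121.9]
amber 632 [508. 222. 116.]
drop 150 [452.5 287.  114.5]
```

View pics/w6.png

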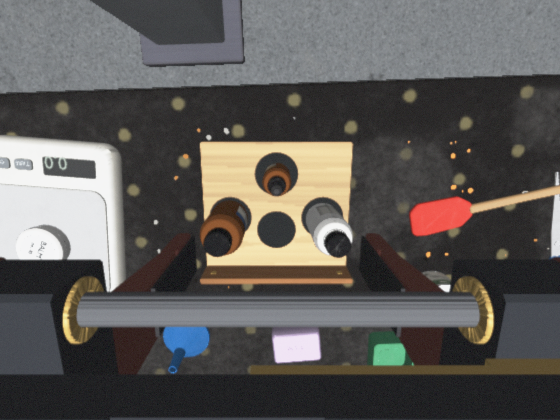

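All three bottles are upright on their original pads: dropper (277,175), amber (224,225) and alu (327,225). The tin is on the pan at (40,248), and the soap and funnel haven't been moved.

```bash
python3 -c "from workcell import ticket; print(ticket.close_job())"
```

```text
the job is handed in; nothing more can be done
None
```

The job is handed in: the tin is about 1 mm from the middle of the pan by camera measurement, all three bottles are back upright on their own pads, and the soap and funnel were not touched; I have not seen the verdict.

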